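Feel for the cover release of a label printer and press it

ROBOT

A 6-joint arm with a two-finger parallel gripper is mounted at the origin on the work surface. World frame = base frame: x ahead of the robot, y to its left, z up, the work surface at z = 0. Lengths are in m, angles in rad, forces in N, time in s.
With the tool pointing down it reaches from about 0.4 to 0.925 m from the base axis. Payload 12.5 kg.
Tool frame: the origin (TCP) lies at the very end of the fingers, on their centre line; the grasp point (between the pads) lies 19 mm behind it (env.pinch_z is the distance from the TCP to the grasp point, in m); z points along the fingers, x is the direction in which the jaws open and shut, and the axes are right-handed (so a half turn about z gives the same grasp; the last joint's range is limited). The gripper opens to 95 mm and grips with 3 to 60 N. Pads are 20 mm wide; open, the fingers measure 119 mm over their backs; the gripper's body (75 mm by 180 mm) begins 59 mm behind the grasp point.
Start: joints at [1.162, 0.491, 1.559, -0, 1.092, -0.106], TCP at [0.186, 0.597, 0.183] pointing down, gripper open.
Joint ranges: [-3.1, 3.1], [-0.84, 2.19], [0.05, 2.79], [-1.13, 4.28], [0.06, 2.93], [-2.69, 2.69]. Speed limits (rad/s): [2.22, 2.22, 2.79, 3.14, 3.14, 3.14].

INTERFACE

Orientations are given as a unit quaternion [x, y, z, w].
In Python, from workcell import env, cams gives the robot as it stands. The module is installed in compiled form; this text tells all that it offers.
- The arm moves only by the shell command python3 -m inch 'ROWS' [OPENING]. ROWS is JSON, a list of rows, each a list of 2 entries, a list of its own where there are three numbers: the shift along the tool's x, y, z in cm, then the turn about the tool's z in degrees. In form: [[[tx, ty, tz], roll], ...]. A call has 1 to 8 rows; each row is the pose to reach, as a shift and turn from the pose commanded when the call began, along the tool's axes at that moment; what a row does not reach only later rows make up. A row lasts 1/12 s, in which the tool goes at most 41.7 mm and 7.16 degrees, less where a joint would pass 70% of its speed; a pose out of reach is approached as far as the arm can. A call with a gripper value outside its range is refused whole. OPENING is the opening, from -1 (shut) to 1 (fully open), set as the call begins (- or left out, the last holds). The fingers move at their own pace and stop on an object; the grip force is fixed at half the most. Time passes only in rows, so rows that repeat a pose let the fingers close. It gives the time, the measured TCP pose, the force and the opening at its end, in the units of the state.
- env.observe(): the state, without advancing time (a new reading comes with each control period).
- cams.snapshot(name): name is "scene" or "top" or "wrist"; returns the picture (420x560x3 uint8, red, green, blue); there is no depth.
- cams.camera_model(name): a dict with "mtx" (3x3 intrinsics, pixels), "rvec" (rotation vector, rad) and "tvec" (3), from world to camera coordinates, as OpenCV has them; the wrist camera has in their place "tool_from_camera" (4x4, takes a point from camera to tool coordinates, whose origin is the TCP and whose axes are the tool frame's). Camera axes: x right, y down, z forward; pixel columns grow to the right and rows downward; lengths in m; the calibration is good to about 2 mm. A picture is of the moment at which its call begins: read the wrist's pose just before it. camera_model takes no time and is no camera call.
- env.close_job(): hands the job in, once; it reports no verdict.
The state is a dict: "clock": time; "joint_pos": joint angles; "joint_vel": joint speeds; "tau": joint torques, N m; "tool_pos": TCP position; "tool_rot": TCP orientation; "wrist_force": force on the tool from outside, world axes, zero at the start; "torque": the same for the moment, N m; "width": opening from 0.0 (shut) to 1.0 (fully open).
Only numpy, scipy, OpenCV 4.12 (cv2) and the standard library are available. Lean on these libraries where they do the work, as an engineer would, in place of code of your own. Each camera call takes 0.05 s, during which the arm holds its last target.

TASK

Open the label printer so its roll can be changed: run a fingertip along the top of its front edge until you feel the finger notch, then press down the key inside the notch so the catch lets go and the spring swings the cover right up. Do not pick up or shift the things standing around it, and finish with the hand clear of everything, the key let go and the cover standing open.

Things in the scene. Friction and masses are not known exactly. Their poses are not given: they have to be found in the camera images.
- printer: desktop label printer, grey plastic with a white cover, 240 deep (its x) by 284 wide (its y) by 140 mm high, fixed to the bench. Origin at the centre of its underside; z up, -x is the front (towards the robot, with the label slit low down); the cover's hinge runs along y at the rear
- front_rail (a point): middle of the top of the front rail, 107 mm in front of the printer's origin, same axes. The level grey rail runs along y over the full width, 26 mm deep (x +-13 mm), 140 mm above the bench, flush with the fixed 32 mm control deck behind it, solid but for one finger notch: a gap 56 mm long (y), through the rail's whole depth, open to the top and front, its middle anywhere from y = -38 to +38 mm.
- release_key (a joint): travel of the release key in m, 0 = up, 0.008 = fully down. The key is the notch's floor: a grey plastic block, 54 by 23 mm, its flat top 8 mm below the rail's top. It moves straight down against a spring, about 2.5 N to start and 6 N fully down; the catch lets go at about 6 mm. It springs back up when let go
- cover (a joint): angle of the cover in rad, 0 = shut and latched, 1.2 = fully open stop. Skin 176 mm long from the rear hinge (106 mm above the bench) to its front edge behind the control deck, as wide as the printer. Once the catch lets go a damped spring lifts it to the stop by itself in about 2 s and keeps it there; its front edge is then about 280 mm above the bench
- label_roll: spare roll of white labels standing on end beside the printer, 64 mm diameter, 80 mm high; origin at the centre of its underside. Leave alone
- contactor: black switching device, 78 by 45 mm, 84 mm high, standing beside the printer on the other side; origin at the centre of its underside. Leave alone
- screwdriver: black-handled screwdriver, 190 mm long along its x, handle to -x, lying in front of the printer; origin under its middle. Leave alone

How it is judged:
By the outcome, as a careful person would: the job done as asked, in the order asked, and still so for the second after the job is handed in, with the robot touching nothing.
It also fails if it takes over 58 s, if anything falls off the work surface, if the arm or the gripper's body presses on something with over 40 N, if the wrist force passes 120 N, or if a joint passes its speed limit or range.

## Working session

There is one attempt and no reset: what is moved stays moved. The work goes in short steps, Python scripts to look and compute and a shell command to move; the robot and the scene stay as the last step left them, time stands still between calls to the robot, and variables do not carry over. Pictures are saved under pics/ and viewed, and the job is handed in when it is done.

```bash
mkdir -p pics
python3 - <<'E'
from workcell import env,cams
import cv2
s=env.observe()
print({k:s[k] for k in('clock','tool_pos','tool_rot','wrist_force','width')})
for n in('scene','top'):
    cv2.imwrite(f'pics/{n}0.png',cams.snapshot(n)[:,:,::-1])
    print(cams.camera_model(n))
print(cams.camera_model('wrist'))
E
```

```text
{'clock': 0.0, 'tool_pos': array([0.18624106, 0.59632377, 0.18288048]), 'tool_rot': array([ 8.05671024e-01,  5.92362992e-01, -4.60856294e-04,  2.71542154e-04]), 'wrist_force': array([0.38374916, 0.3557571 , 0.06173048]), 'width': 0.9971691794190888}
{'mtx': array([[485.4928774 ,   0.        , 292.08793858],
       [  0.        , 485.4928774 , 213.88923832],
       [  0.        ,   0.        ,   1.        ]]), 'rvec': array([ 1.42914179,  2.58912288, -0.4170859 ]), 'tvec': array([ 0.25748325, -0.4875754 ,  1.38407628])}
{'mtx': array([[447.40353098,   0.        , 271.44507148],
       [  0.        , 447.40353098, 207.89945498],
       [  0.        ,   0.        ,   1.        ]]), 'rvec': array([ 2.16348847, -2.1842082 ,  0.10153649]), 'tvec': array([0.06503448, 0.61186205, 1.19828672])}
{'mtx': array([[348.23690854,   0.        , 278.28134121],
       [  0.        , 348.23690854, 211.46715217],
       [  0.        ,   0.        ,   1.        ]]), 'tool_from_camera': array([[ 9.99999980e-01, -1.46496424e-04, -1.35764332e-04,
        -1.28843531e-04],
       [ 1.74682043e-04,  9.71060330e-01,  2.38834262e-01,
        -6.67503267e-02],
       [ 9.68469920e-05, -2.38834281e-01,  9.71060336e-01,
        -2.01637943e-01],
       [ 0.00000000e+00,  0.00000000e+00,  0.00000000e+00,
         1.00000000e+00]])}
```

View pics/scene0.png

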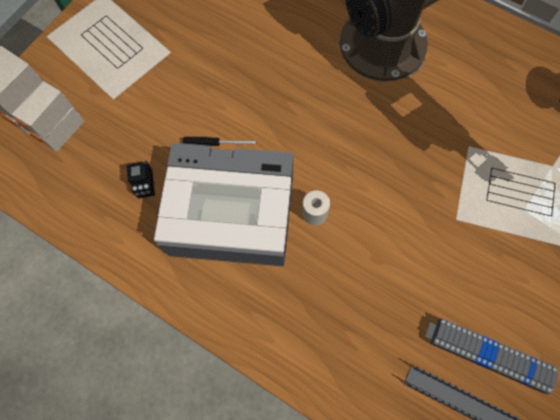

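View pics/top0.png

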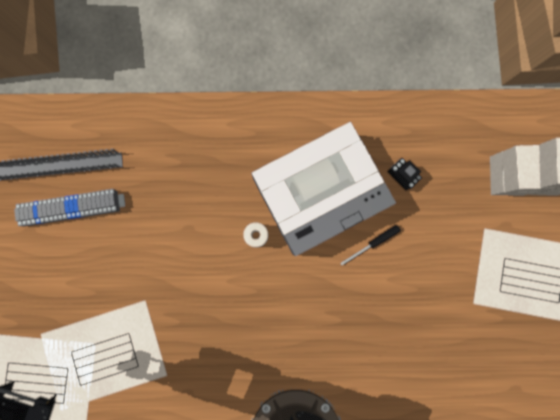

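Run:
```python
import cv2
a=cv2.imread('pics/top0.png')[110:280,230:450]
cv2.imwrite('pics/topc.png',cv2.resize(a,(792,600),interpolation=cv2.INTER_CUBIC)) # 3.6,3.53
a=cv2.imread('pics/scene0.png')[125:275,110:310]
cv2.imwrite('pics/scenec.png',cv2.resize(a,(800,600),interpolation=cv2.INTER_CUBIC))
```

```text
(no output)
```

View pics/topc.png

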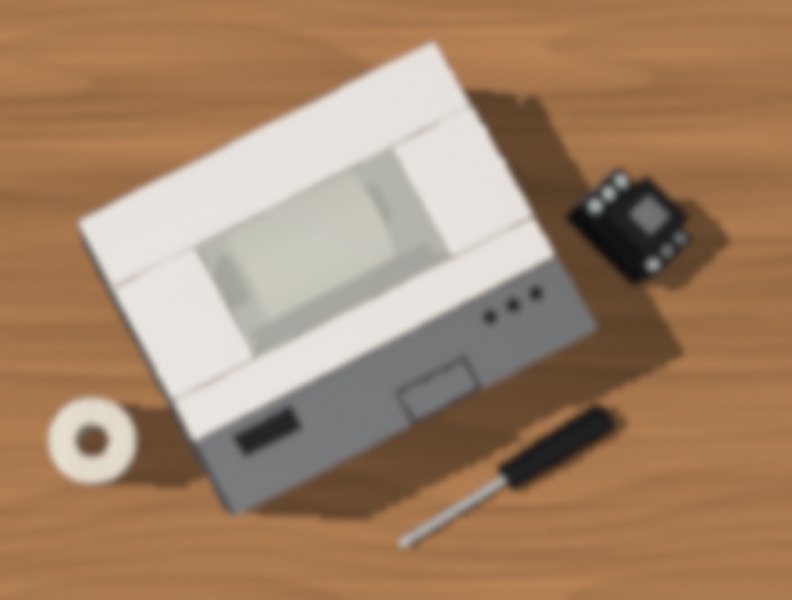

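View pics/scenec.png

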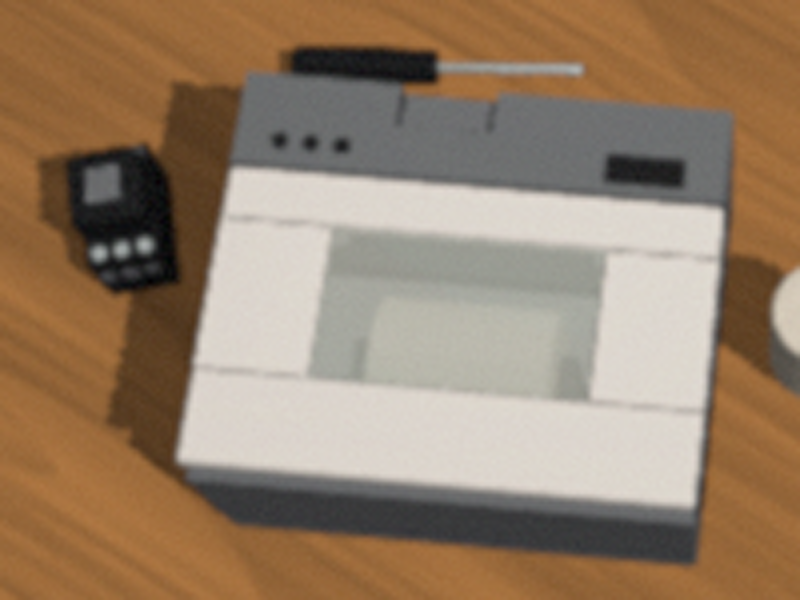

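The top crop shows the deck's front corners at crop (233,514) and (598,326). The notch ends lie at about (405,411) and (474,372). The screwdriver is in front, the roll to the left and the contactor to the right.

```bash
cat > h.py <<'E'
import numpy as np,cv2
from workcell import env,cams
from scipy.spatial.transform import Rotation as R
def w(name,px,z):
    m=cams.camera_model(name);Rm=cv2.Rodrigues(np.array(m['rvec']))[0]
    c=-Rm.T@m['tvec'];d=Rm.T@np.linalg.inv(m['mtx'])@np.array([px[0],px[1],1.]);return c+d*(z-c[2])/d[2]
top=lambda p,z:w('top',(230+(p[0]+.5)/3.6-.5,110+(p[1]+.5)*170/600-.5),z)
sc=lambda p,z:w('scene',(110+(p[0]+.5)/4-.5,125+(p[1]+.5)/4-.5),z)
E
python3 - <<'E'
from h import *
for f,L in((top,dict(FL=(233,514),FR=(598,326),DL=(196,440),DR=(553,257),nl0=(413,424),nl1=(397,398),nr0=(480,385),nr1=(468,358))),
 (sc,dict(FL=(733,112),FR=(248,73),DL=(724,206),DR=(231,165),nl0=(497,96),nl1=(490,130),nr0=(404,85),nr1=(399,125)))):
    P={k:f(v,.14) for k,v in L.items()}
    u=P['FL']-P['FR'];print(np.linalg.norm(u),np.degrees(np.arctan2(-u[0],u[1])),np.linalg.norm(P['FL']-P['DL']))
    mid=(P['FL']+P['FR'])/2;u/=np.linalg.norm(u)
    xd=np.array([u[1],-u[0],0]);print('railmid',mid+.013*xd,{k:((v-mid)@xd,(v-mid)@u) for k,v in P.items()})
for p,z in (((405,543),.005),((610,412),.02)):print('sd',top(p,z))
print('roll',top((92,440),.08),'cont',top((648,215),.084))
E
```

```text
0.2859302793815709 26.982826330364492 0.057498741586091445
railmid [ 0.56056712 -0.11764305  0.14      ] {'FL': (np.float64(-3.160641321461275e-18), np.float64(0.14296513969078548)), 'FR': (np.float64(3.160641321461275e-18), np.float64(-0.14296513969078548)), 'DL': (np.float64(0.05747877797121245), np.float64(0.1414500928531645)), 'DR': (np.float64(0.05755263427990381), np.float64(-0.13908801823164776)), 'nl0': (np.float64(-0.0016768629330013904), np.float64(0.003653034410215898)), 'nl1': (np.float64(0.0195221570661377), np.float64(0.004741462053868977)), 'nr0': (np.float64(0.0011017977012915613), np.float64(-0.05043739811180451)), 'nr1': (np.float64(0.021697036703677272), np.float64(-0.05222153899553413))}
0.2830962798131148 27.16895824244913 0.0589371423447308
railmid [ 0.56029468 -0.11747252  0.14      ] {'FL': (np.float64(-2.5684363204649026e-17), np.float64(0.14154813990655743)), 'FR': (np.float64(-2.2887894122701573e-17), np.float64(-0.1415481399065574)), 'DL': (np.float64(0.05893713845198259), np.float64(0.14156956080504685)), 'DR': (np.float64(0.05849777944057152), np.float64(-0.14159890722425789)), 'nl0': (np.float64(0.00188864791853426), np.float64(0.00450643556491618)), 'nl1': (np.float64(0.02366965698396749), np.float64(0.003194397640074152)), 'nr0': (np.float64(-0.00034595510010334706), np.float64(-0.0501245582038795)), 'nr1': (np.float64(0.025151982763616312), np.float64(-0.049424551794499304))}
sd [ 0.45854214 -0.13464144  0.005     ]
sd [ 0.55886578 -0.29135511  0.02      ]
roll [0.53877498 0.10234209 0.08      ] cont [ 0.70271997 -0.30621738  0.084     ]
```

```bash
cat >> h.py <<'E'
YAW=np.radians(27.08);RM=np.array([.5604,-.1176,.14]);PX=np.array([np.cos(YAW),np.sin(YAW),0]);PY=np.array([-np.sin(YAW),np.cos(YAW),0])
def go(x,y,z):
    s=env.observe();T=R.from_quat(s['tool_rot']).as_matrix();goal=RM*[1,1,0]+x*PX+y*PY+[0,0,z]
    d=T.T@(goal-s['tool_pos'])*100
    a=np.degrees(np.arctan2(PY@T[:,1],PY@T[:,0]))
    print('shift cm',d.round(2),'roll deg',a.round(2),'rail xy now mm',(1000*np.array([(s['tool_pos']-RM)@PX,(s['tool_pos']-RM)@PY,s['tool_pos'][2]])).round(1),'F',s['wrist_force'].round(2),'t',s['clock'],'w',s['width'],'q6',s['joint_pos'][5])
E
python3 -c "from h import *;go(-.003,.055,.175)"
```

```text
shift cm [-53.27  52.94   0.84] roll deg -44.43 rail xy now mm [ -8.1 806.  182.9] F [-0.34  0.2   0.62] t 0.1 w 1.0030824055311205 q6 -0.10560985010022413
```

```bash
python3 -m inch '[[[-2,2,0],-5],[[-4.5,4.5,0],-10],[[-7,7,0],-16],[[-9.5,9.5,0],-22],[[-12,12,0],-28],[[-14.5,14.5,0],-34],[[-17,17,0],-39],[[-19.5,19.5,0],-44.4]]' -1; python3 -c "from h import *;go(-.003,.055,.175)"
```

```text
clock: 0.77
tool_pos: [0.3146, 0.3507, 0.1833]
tool_rot: [0.52, 0.854, -0.0, -0.0]
wrist_force: [1.3, 0.3, 0.3]
width: 0.497
shift cm [-47.38   0.07   0.83] roll deg 0.24 rail xy now mm [ -5.6 528.8 183.3] F [1.33 0.28 0.27] t 0.7667 w 0.4971991259797875 q6 -1.348366174284867
```

```bash
python3 -m inch '[[[-2.5,0,0],0],[[-6,0,0],0],[[-9.5,0,0],0],[[-13,0,0],0],[[-16.5,0,0],0],[[-20,0,0],0],[[-23.5,0,0],0],[[-27,0,0],0]]' ; python3 -m inch '[[[-3,0,0],0],[[-6,0,0],0],[[-9,0,0],0],[[-12,0,0],0],[[-15,0,0],0],[[-17,0,0],0],[[-18,0,0],0],[[-18,0,0],0]]' ; python3 -c "from h import *;go(-.003,.055,.15);cv2.imwrite('pics/w1.png',cams.snapshot('wrist')[:,:,::-1])"
```

```text
clock: 1.43
tool_pos: [0.4375, 0.1101, 0.1834]
tool_rot: [0.522, 0.853, 0.0, -0.0]
wrist_force: [0.4, 0.8, -0.1]
width: 0.008
clock: 2.1
tool_pos: [0.5194, -0.0497, 0.183]
tool_rot: [0.523, 0.852, -0.0, -0.0]
wrist_force: [0.2, 0.1, -0.4]
width: 0.002
shift cm [-2.41  0.27  3.3 ] roll deg -0.14 rail xy now mm [ -5.6  79.1 183. ] F [ 0.19  0.12 -0.39] t 2.1 w 0.0020459993016019727 q6 -2.2631479740487594
```

View pics/w1.png

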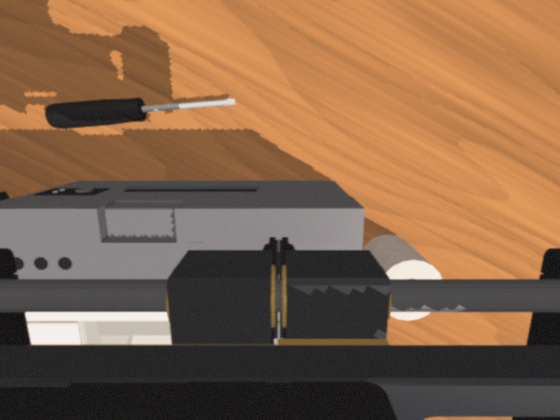

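The wrist view has the rail front edge at row ~208 and the notch at columns 102–176, which puts its middle at y≈-22 mm and agrees with the other views. I'll come down onto the rail to its left now.

```bash
python3 -m inch '[[[-0.8,0.1,0.5],0],[[-1.6,0.2,1.4],0],[[-2.4,0.25,2.3],0],[[-2.4,0.25,3.2],0],[[-2.4,0.25,3.6],0],[[-2.4,0.25,3.8],0],[[-2.4,0.25,3.8],0]]' ; python3 -c "from h import *;go(-.003,.055,.14)"
```

```text
clock: 2.73
tool_pos: [0.5318, -0.0684, 0.1448]
tool_rot: [0.522, 0.853, -0.0, -0.001]
wrist_force: [0.6, 0.3, 0.6]
width: 0.002
shift cm [-0.19  0.01  0.48] roll deg -0.02 rail xy now mm [ -3.1  56.9 144.8] F [0.59 0.3  0.61] t 2.7333 w 0.0019463985401259934 q6 -2.2943859199391916
```

```bash
python3 -m inch '[[[0,0,0.2],0],[[0,0,0.35],0],[[0,0,0.45],0],[[0,0,0.5],0],[[0,0,0.5],0]]' ; python3 -m inch '[[[0,0,0.05],0],[[0,0,0.05],0]]';python3 -m inch '[[[0,0,0.05],0],[[0,0,0.05],0]]'
```

```text
clock: 3.15
tool_pos: [0.5321, -0.0686, 0.1405]
tool_rot: [0.522, 0.853, 0.0, 0.0]
wrist_force: [-0.4, -0.2, 0.0]
width: 0.007
clock: 3.32
tool_pos: [0.5322, -0.0687, 0.14]
tool_rot: [0.522, 0.853, 0.0, 0.0]
wrist_force: [0.4, 0.4, 1.0]
width: 0.003
clock: 3.48
tool_pos: [0.5321, -0.0687, 0.1394]
tool_rot: [0.522, 0.853, 0.0, 0.0]
wrist_force: [-0.1, -0.7, 0.0]
width: 0.002
```

```bash
python3 -m inch '[[[0,0,0.04],0],[[0,0,0.04],0]]' ; python3 -m inch '[[[0,0,0.04],0],[[0,0,0.04],0]]'
```

```text
clock: 3.65
tool_pos: [0.5321, -0.0687, 0.139]
tool_rot: [0.522, 0.853, 0.0, -0.0]
wrist_force: [0.3, 0.1, -0.6]
width: 0.006
clock: 3.82
tool_pos: [0.5321, -0.0687, 0.1386]
tool_rot: [0.522, 0.853, 0.0, -0.0]
wrist_force: [-0.5, -0.2, 0.3]
width: 0.004
```

```bash
python3 -m inch '[[[0,0,0.04],0],[[0,0,0.04],0]]' ; python3 -m inch '[[[0,0,0.04],0],[[0,0,0.04],0]]'; python3 -c "from h import *;go(-.003,.055,.14);cv2.imwrite('pics/s2.png',cams.snapshot('scene')[:,:,::-1]);cv2.imwrite('pics/w2.png',cams.snapshot('wrist')[:,:,::-1])"
```

```text
clock: 3.98
tool_pos: [0.5321, -0.0687, 0.1381]
tool_rot: [0.522, 0.853, 0.0, -0.0]
wrist_force: [0.8, 0.4, 0.8]
width: 0.005
clock: 4.15
tool_pos: [0.5321, -0.0687, 0.1378]
tool_rot: [0.522, 0.853, 0.0, -0.0]
wrist_force: [-0.1, -0.3, -0.0]
width: 0.002
shift cm [-0.14 -0.01 -0.22] roll deg -0.03 rail xy now mm [ -2.9  56.4 137.8] F [-0.13 -0.28 -0.02] t 4.15 w 0.002358983691943296 q6 -2.2945690464647717
```

View pics/w2.png

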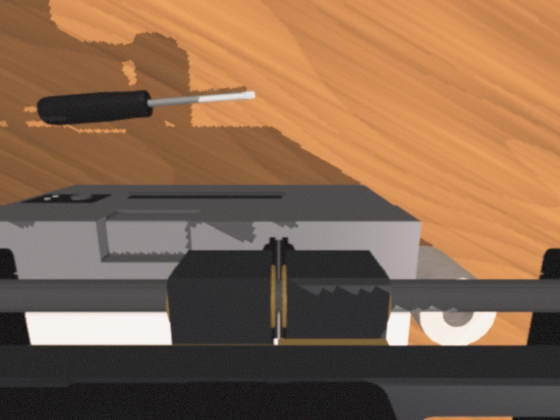

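View pics/s2.png

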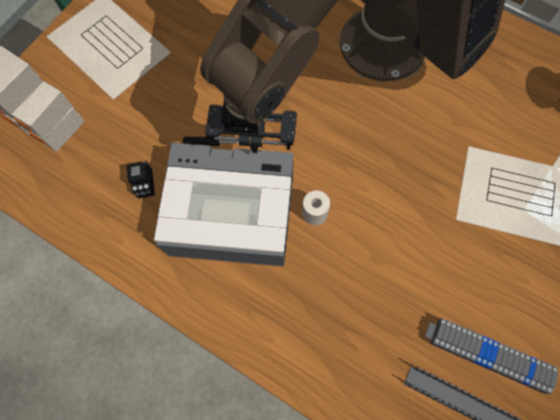

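```bash
for i in 1; do python3 -m inch '[[[0,0,0.04],0],[[0,0,0.04],0]]' ; python3 -m inch '[[[0,0,0.04],0],[[0,0,0.04],0]]'; python3 -m inch '[[[0,0,0.04],0],[[0,0,0.04],0]]'; done
```

```text
clock: 4.42
tool_pos: [0.5321, -0.0687, 0.1374]
tool_rot: [0.522, 0.853, 0.0, -0.0]
wrist_force: [-0.4, -1.0, -0.4]
width: 0.003
clock: 4.58
tool_pos: [0.5321, -0.0687, 0.1369]
tool_rot: [0.522, 0.853, 0.0, -0.0]
wrist_force: [0.4, 0.8, 0.7]
width: 0.005
clock: 4.75
tool_pos: [0.5321, -0.0687, 0.1365]
tool_rot: [0.522, 0.853, 0.0, -0.0]
wrist_force: [-0.2, -0.1, -0.4]
width: 0.007
```

Run:
```python
from h import *
s=env.observe()
a=cams.snapshot('wrist')[:,:,::-1];cv2.imwrite('pics/w3c.png',cv2.resize(a[170:300,180:380],(800,520),interpolation=cv2.INTER_CUBIC))
a=cams.snapshot('scene')[:,:,::-1];cv2.imwrite('pics/s3c.png',cv2.resize(a[95:215,160:320],(800,600),interpolation=cv2.INTER_CUBIC))
m=cams.camera_model('scene');print(cv2.projectPoints(s['tool_pos'][None],m['rvec'],m['tvec'],m['mtx'],None)[0])
```

```text
[[[255.7994417  154.31564032]]]
```

View pics/w3c.png

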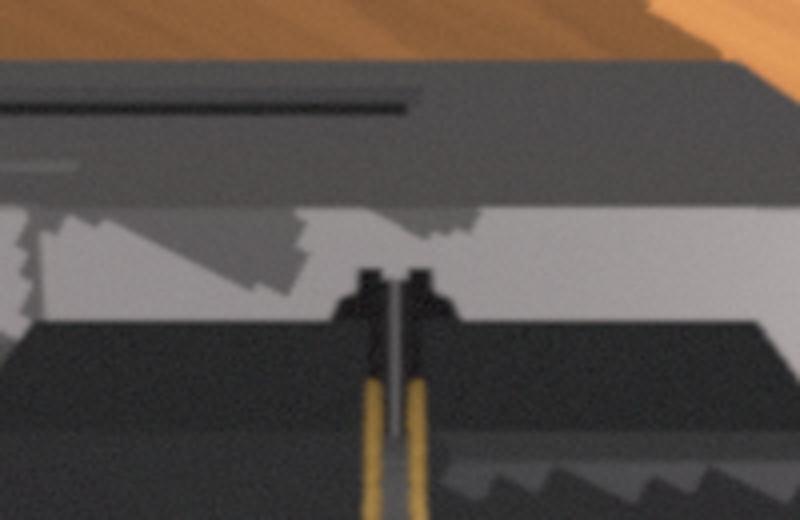

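View pics/s3c.png

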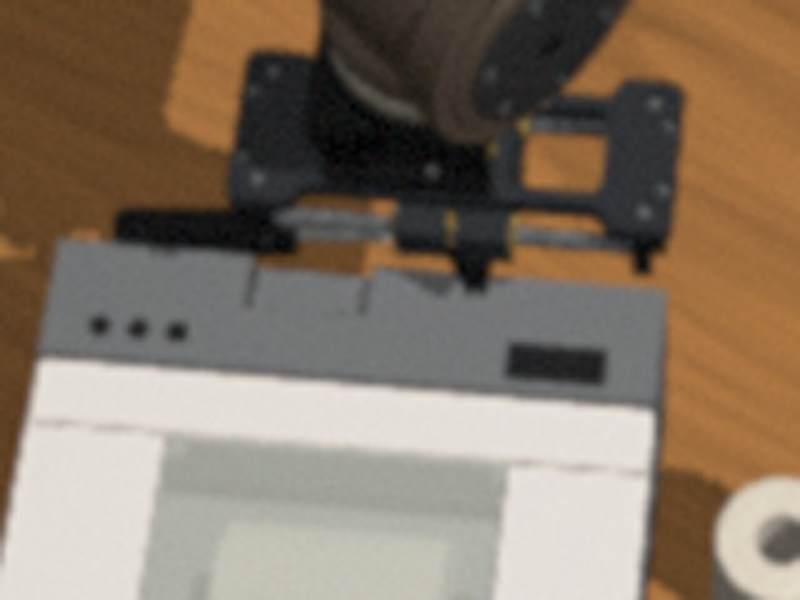

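```bash
python3 -m inch '[[[0,0,0.05],0],[[0,0,0.05],0]]' ; python3 -m inch '[[[0,0,0.05],0],[[0,0,0.05],0]]'; python3 -m inch '[[[0,0,0.05],0],[[0,0,0.05],0]]'
```

```text
clock: 5.02
tool_pos: [0.5321, -0.0687, 0.136]
tool_rot: [0.522, 0.853, 0.0, -0.0]
wrist_force: [0.0, -0.4, 0.1]
width: 0.004
clock: 5.18
tool_pos: [0.5321, -0.0686, 0.1355]
tool_rot: [0.522, 0.853, 0.0, -0.0]
wrist_force: [-0.6, -0.4, -0.6]
width: 0.006
clock: 5.35
tool_pos: [0.5321, -0.0687, 0.135]
tool_rot: [0.522, 0.853, 0.0, -0.0]
wrist_force: [-0.3, -0.1, 0.0]
width: -0.0
```

Run:
```python
from h import *
from scipy.optimize import least_squares
def tri(pt,ps):
    def f(X):
        r=[]
        for n,p in(('top',pt),('scene',ps)):
            m=cams.camera_model(n);r+=list(cv2.projectPoints(X[None],m['rvec'],m['tvec'],m['mtx'],None)[0].ravel()-p)
        return r
    s=least_squares(f,np.array([.56,-.1,.1]));return s.x,np.abs(s.fun).max()
T=lambda p:np.array((230+(p[0]+.5)/3.6-.5,110+(p[1]+.5)*170/600-.5));S=lambda p:np.array((110+(p[0]+.5)/4-.5,125+(p[1]+.5)/4-.5))
for a,b in(((233,514),(733,112)),((598,326),(248,73)),((196,440),(724,206)),((553,257),(231,165))):print(tri(T(a),S(b)))
for n in('top','scene'):
    m=cams.camera_model(n);Rm=cv2.Rodrigues(m['rvec'])[0];print(-Rm.T@m['tvec'])
a=cams.snapshot('top')[:,:,::-1];cv2.imwrite('pics/t4c.png',cv2.resize(a[180:280,270:410],(798,570),interpolation=cv2.INTER_CUBIC))
```

```text
(array([0.48441891, 0.00336962, 0.14139396]), np.float64(0.23805650478169582))
(array([ 0.6134721 , -0.25039099,  0.13928109]), np.float64(0.3196534575995429))
(array([0.53595496, 0.02879925, 0.1380947 ]), np.float64(0.10852809863763468))
(array([ 0.66439714, -0.22308762,  0.13723517]), np.float64(0.4178679590696106))
[0.49845052 0.06008899 1.24997284]
[0.89783655 0.2597287  1.1602263 ]
```

View pics/t4c.png

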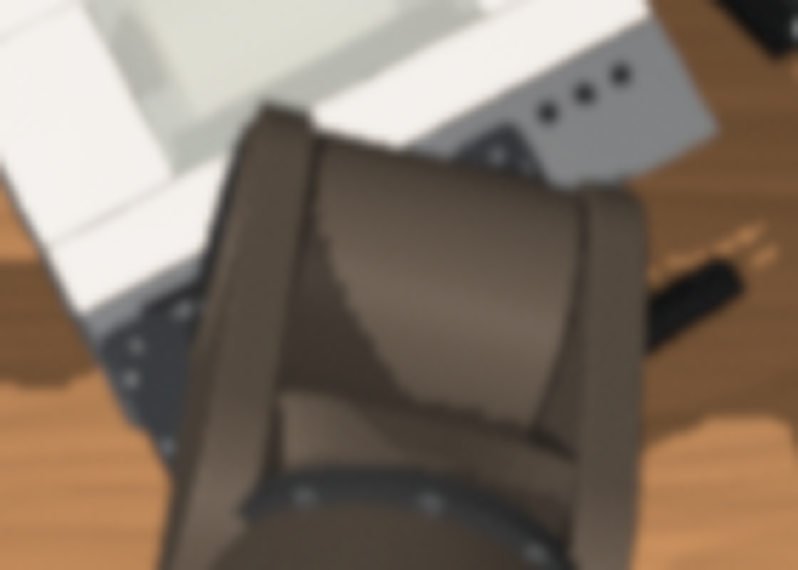

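```bash
python3 -m inch '[[[0,0,0.05],0],[[0,0,0.05],0]]' ; python3 -m inch '[[[0,0,0.05],0],[[0,0,0.05],0]]'; python3 -m inch '[[[0,0,0.05],0],[[0,0,0.05],0]]'; python3 -c "
from h import *
print(env.observe())
a=cams.snapshot('wrist')[:,:,::-1];cv2.imwrite('pics/w5c.png',cv2.resize(a[170:300,180:380],(800,520),interpolation=cv2.INTER_CUBIC))
a=cams.snapshot('scene')[:,:,::-1];cv2.imwrite('pics/s5c.png',cv2.resize(a[130:170,230:290],(780,520),interpolation=cv2.INTER_CUBIC))"
```

```text
clock: 5.57
tool_pos: [0.5321, -0.0687, 0.1345]
tool_rot: [0.522, 0.853, 0.0, -0.0]
wrist_force: [0.2, -0.8, -1.0]
width: 0.005
clock: 5.73
tool_pos: [0.5321, -0.0687, 0.134]
tool_rot: [0.522, 0.853, 0.0, -0.0]
wrist_force: [0.7, -0.4, -0.2]
width: -0.001
clock: 5.9
tool_pos: [0.5321, -0.0687, 0.1335]
tool_rot: [0.522, 0.853, 0.0, -0.0]
wrist_force: [0.2, 0.3, -0.8]
width: 0.005
{'clock': 5.9, 'joint_pos': array([-2.51584043e-01,  4.26034953e-01,  1.83331032e+00,  1.28990523e-04,
        8.82315824e-01, -2.29456086e+00]), 'joint_vel': array([-0.00079376, -0.00157867, -0.0018036 , -0.00077198,  0.00126889,
       -0.001001  ]), 'tau': array([-2.32200655e-03, -5.28111863e+01, -2.17669809e+01, -6.29313430e-02,
        2.07574409e-02, -1.09571658e-04]), 'tool_pos': array([ 0.53210759, -0.0686944 ,  0.13354381]), 'tool_rot': array([ 5.22132037e-01,  8.52864662e-01,  3.75725951e-05, -4.73264742e-05]), 'wrist_force': array([ 0.18806297,  0.32863773, -0.76797878]), 'torque': array([0.02683351, 0.02624073, 0.02105043]), 'width': 0.005040148438661645}
```

View pics/w5c.png

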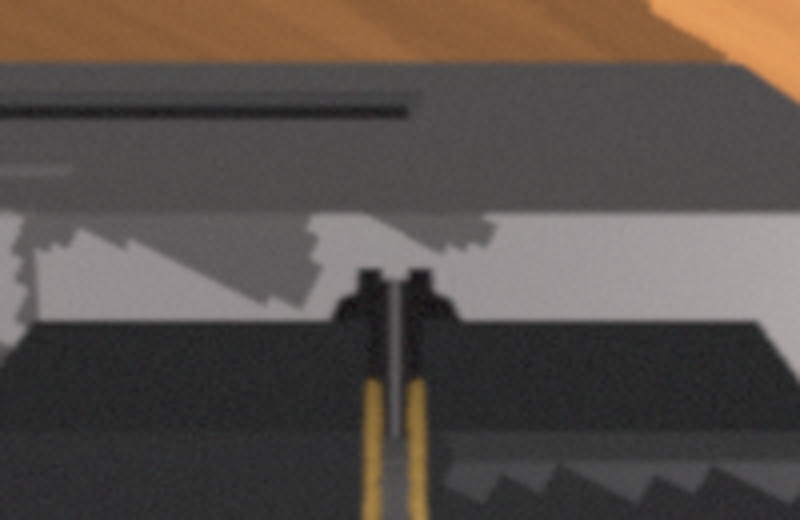

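View pics/s5c.png

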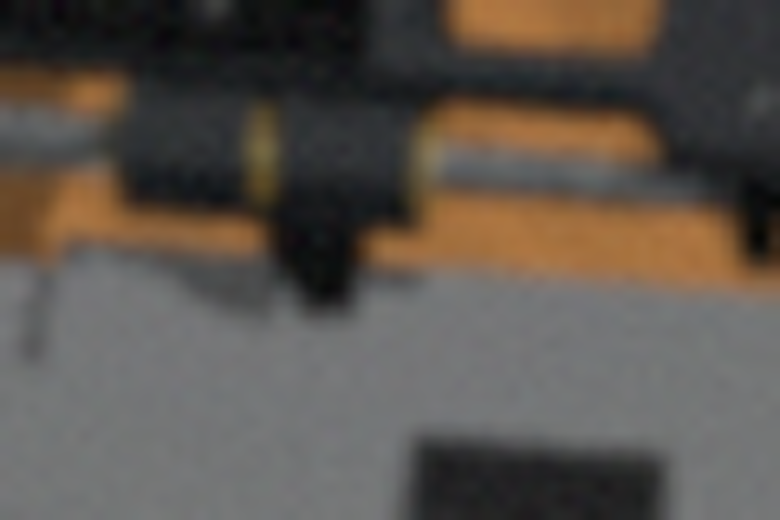

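```bash
python3 -m inch '[[[0,0,0.05],0],[[0,0,0.05],0]]' ; python3 -m inch '[[[0,0,0.05],0],[[0,0,0.05],0]]'; python3 -m inch '[[[0,0,0.05],0],[[0,0,0.05],0]]'; python3 -m inch '[[[0,0,0.05],0],[[0,0,0.05],0]]'
```

```text
clock: 6.17
tool_pos: [0.5321, -0.0687, 0.133]
tool_rot: [0.522, 0.853, 0.0, -0.0]
wrist_force: [0.6, -0.7, 0.0]
width: 0.009
clock: 6.33
tool_pos: [0.5321, -0.0687, 0.1325]
tool_rot: [0.522, 0.853, 0.0, -0.0]
wrist_force: [0.6, 0.5, -0.0]
width: 0.006
clock: 6.5
tool_pos: [0.5321, -0.0687, 0.132]
tool_rot: [0.522, 0.853, 0.0, -0.0]
wrist_force: [-0.7, -0.1, -0.3]
width: 0.005
clock: 6.67
tool_pos: [0.5321, -0.0687, 0.1315]
tool_rot: [0.522, 0.853, 0.0, -0.0]
wrist_force: [-1.0, -0.1, -1.1]
width: 0.007
```

Run:
```python
from h import *
a=cams.snapshot('wrist')[:,:,::-1];cv2.imwrite('pics/w6.png',a)
cv2.imwrite('pics/w6a.png',cv2.resize(a[170:290,0:200],(800,480),interpolation=cv2.INTER_CUBIC))
cv2.imwrite('pics/w6b.png',cv2.resize(a[170:320,270:470],(800,600),interpolation=cv2.INTER_CUBIC))
```

```text
(no output)
```

View pics/w6a.png

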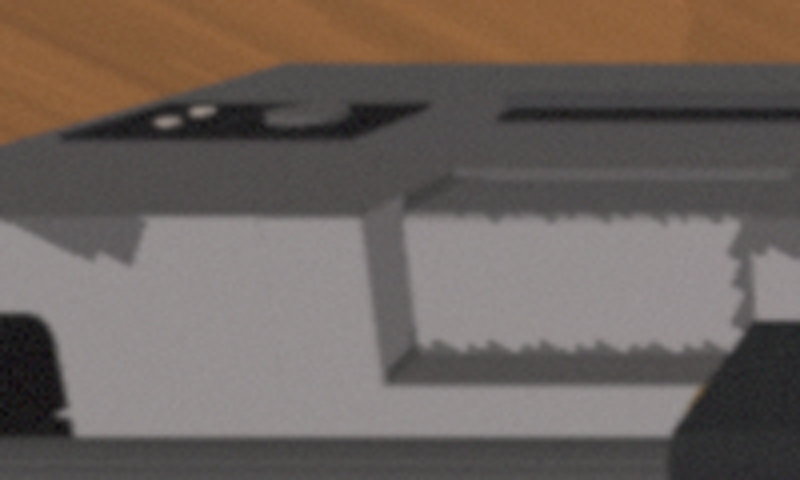

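View pics/w6b.png

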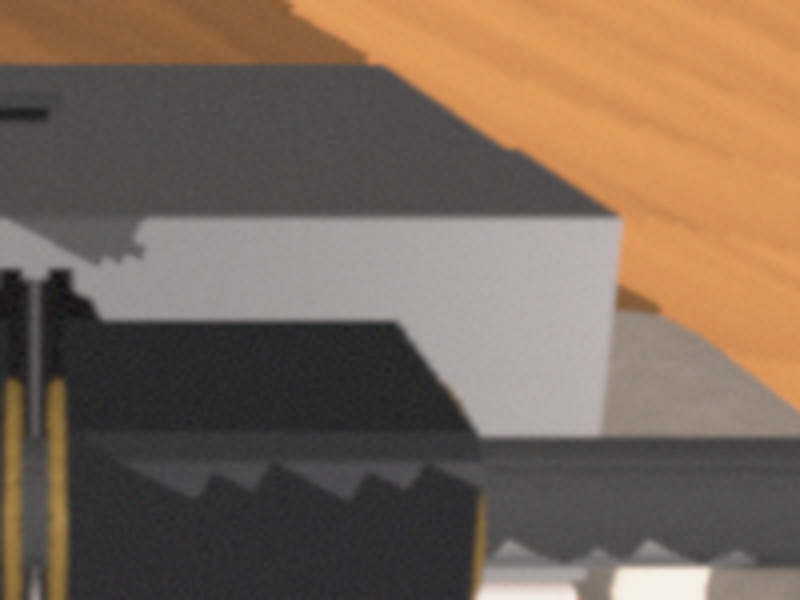

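Run:
```python
from h import *
s=env.observe();T=R.from_quat(s['tool_rot']).as_matrix()
m=cams.camera_model('scene');W=cams.camera_model('wrist');C=np.linalg.inv(W['tool_from_camera'])
for y in(-.01,0,.01):
  for z in(0,-.01,-.02,-.03):
    p=np.array([0,y,z]);a=cv2.projectPoints((T@p+s['tool_pos'])[None],m['rvec'],m['tvec'],m['mtx'],None)[0].ravel()
    c=(C@np.r_[p,1])[:3];u=W['mtx']@c;print(y,z,a.round(1),'crop5',((a-[230,130])*13).round(),'wrist row',(u[1]/u[2]).round(1))
```

```text
-0.01 0 [256.4 151.3] crop5 [344. 277.] wrist row 223.2
-0.01 -0.01 [256.1 149.5] crop5 [340. 253.] wrist row 227.9
-0.01 -0.02 [255.8 147.5] crop5 [336. 228.] wrist row 233.2
-0.01 -0.03 [255.5 145.6] crop5 [332. 203.] wrist row 238.9
0 0 [255.9 155.2] crop5 [337. 328.] wrist row 239.0
0 -0.01 [255.6 153.4] crop5 [333. 304.] wrist row 244.5
0 -0.02 [255.3 151.5] crop5 [329. 279.] wrist row 250.5
0 -0.03 [255.  149.6] crop5 [325. 254.] wrist row 257.1
0.01 0 [255.5 159.2] crop5 [331. 379.] wrist row 254.5
0.01 -0.01 [255.2 157.3] crop5 [327. 355.] wrist row 260.6
0.01 -0.02 [254.8 155.5] crop5 [323. 331.] wrist row 267.4
0.01 -0.03 [254.5 153.6] crop5 [319. 306.] wrist row 274.8
```

The shadow stands off from the tip, and both views put the visible fingertip some 2–3 cm above the nominal TCP. It's still hovering, so I'll keep descending under force watch.

```bash
python3 -m inch '[[[0,0,0.1],0],[[0,0,0.2],0],[[0,0,0.3],0],[[0,0,0.3],0]]' ; python3 -m inch '[[[0,0,0.1],0],[[0,0,0.2],0],[[0,0,0.2],0]]'; python3 -c "
from h import *
a=cams.snapshot('wrist')[:,:,::-1];cv2.imwrite('pics/w7c.png',cv2.resize(a[170:300,180:380],(800,520),interpolation=cv2.INTER_CUBIC))
a=cams.snapshot('scene')[:,:,::-1];cv2.imwrite('pics/s7c.png',cv2.resize(a[130:170,230:290],(780,520),interpolation=cv2.INTER_CUBIC))"
```

```text
clock: 7.05
tool_pos: [0.532, -0.0687, 0.1284]
tool_rot: [0.522, 0.853, -0.0, -0.0]
wrist_force: [0.1, -0.2, -0.2]
width: 0.003
clock: 7.3
tool_pos: [0.532, -0.0687, 0.1264]
tool_rot: [0.522, 0.853, 0.0, -0.0]
wrist_force: [-0.0, -0.0, 0.5]
width: 0.005
```

View pics/w7c.png

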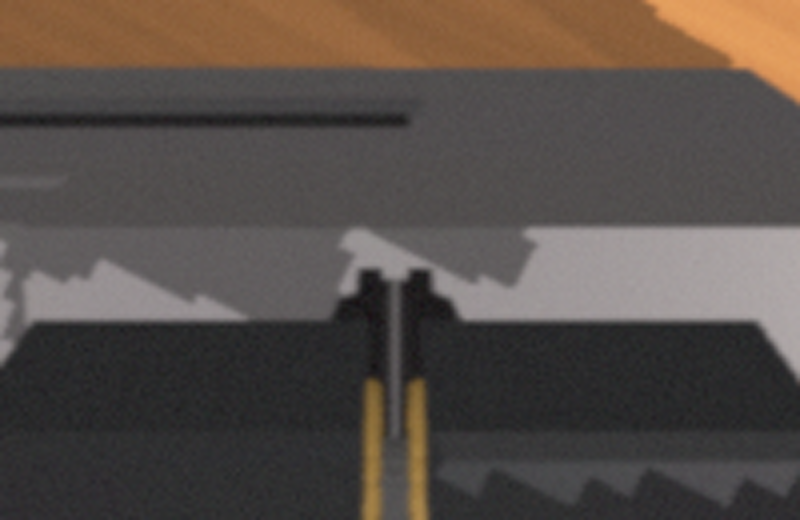

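View pics/s7c.png

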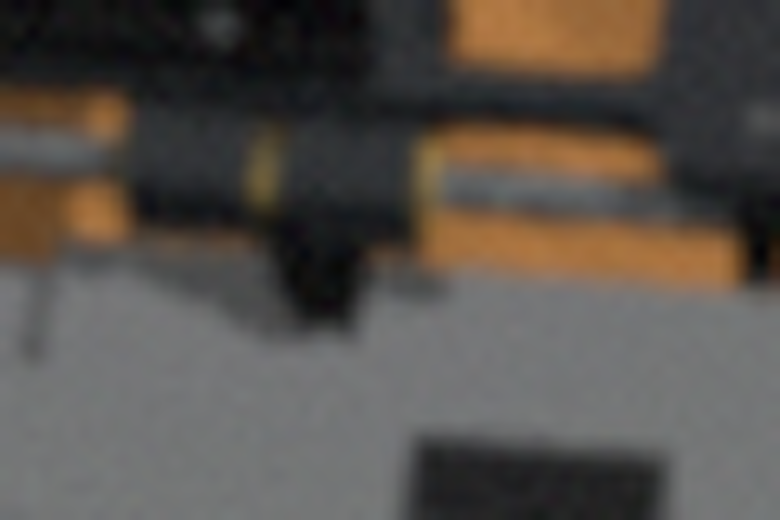

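```bash
python3 -m inch '[[[0,-0.1,0.1],0],[[0,-0.1,0.2],0],[[0,-0.1,0.3],0],[[0,-0.1,0.3],0]]' ; python3 -m inch '[[[0,0,0.1],0],[[0,0,0.2],0],[[0,0,0.2],0]]'; python3 -m inch '[[[0,0,0.1],0],[[0,0,0.2],0],[[0,0,0.2],0]]'; python3 -m inch '[[[0,0,0.1],0],[[0,0,0.1],0]]'
```

```text
clock: 7.73
tool_pos: [0.5312, -0.0691, 0.1234]
tool_rot: [0.522, 0.853, 0.0, -0.0]
wrist_force: [0.1, -0.1, 0.7]
width: 0.003
clock: 7.98
tool_pos: [0.5312, -0.0691, 0.1214]
tool_rot: [0.522, 0.853, 0.0, -0.0]
wrist_force: [-0.0, -0.2, -0.8]
width: 0.004
clock: 8.23
tool_pos: [0.5312, -0.0691, 0.1194]
tool_rot: [0.522, 0.853, 0.0, -0.0]
wrist_force: [-0.2, -0.3, 1.1]
width: 0.006
clock: 8.4
tool_pos: [0.5312, -0.0691, 0.1185]
tool_rot: [0.522, 0.853, 0.0, -0.0]
wrist_force: [0.3, -0.0, -0.3]
width: 0.006
```

```bash
python3 -m inch '[[[0,0,0.1],0],[[0,0,0.1],0]]' ; python3 -m inch '[[[0,0,0.1],0],[[0,0,0.1],0]]'; python3 -m inch '[[[0,0,0.1],0],[[0,0,0.1],0]]';  python3 -c "
from h import *
a=cams.snapshot('wrist')[:,:,::-1];cv2.imwrite('pics/w8c.png',cv2.resize(a[170:300,180:380],(800,520),interpolation=cv2.INTER_CUBIC))
a=cams.snapshot('scene')[:,:,::-1];cv2.imwrite('pics/s8c.png',cv2.resize(a[130:170,230:290],(780,520),interpolation=cv2.INTER_CUBIC))"
```

```text
clock: 8.57
tool_pos: [0.5312, -0.0691, 0.1175]
tool_rot: [0.522, 0.853, 0.0, -0.0]
wrist_force: [0.2, 0.9, -0.9]
width: 0.005
clock: 8.73
tool_pos: [0.5312, -0.0691, 0.1165]
tool_rot: [0.522, 0.853, 0.0, -0.0]
wrist_force: [0.2, -0.0, -0.5]
width: 0.005
clock: 8.9
tool_pos: [0.5312, -0.0691, 0.1154]
tool_rot: [0.522, 0.853, 0.0, -0.0]
wrist_force: [0.1, 0.0, 0.5]
width: 0.002
```

View pics/w8c.png

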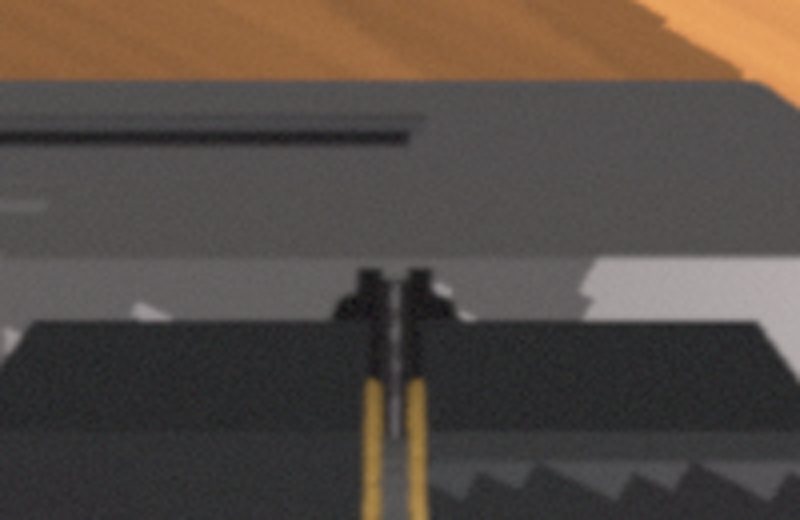

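View pics/s8c.png

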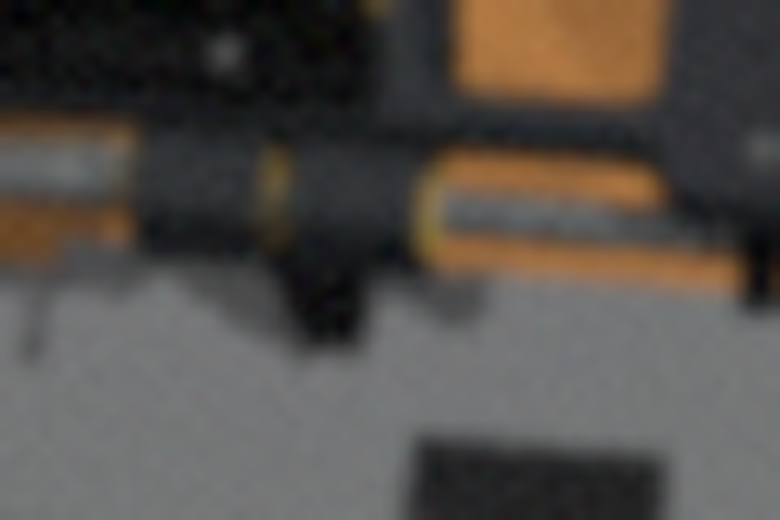

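```bash
python3 -m inch '[[[0,0,0.05],0],[[0,0,0.1],0],[[0,0,0.1],0]]' ; python3 -m inch '[[[0,0,0.05],0],[[0,0,0.1],0],[[0,0,0.1],0]]';python3 -m inch '[[[0,0,0.05],0],[[0,0,0.05],0]]';python3 -m inch '[[[0,0,0.05],0],[[0,0,0.05],0]]'
```

```text
clock: 9.25
tool_pos: [0.5312, -0.0691, 0.1145]
tool_rot: [0.522, 0.853, 0.0, -0.0]
wrist_force: [-0.1, -0.2, -0.0]
width: 0.003
clock: 9.5
tool_pos: [0.5312, -0.0691, 0.1135]
tool_rot: [0.522, 0.853, 0.0, -0.0]
wrist_force: [0.1, 0.2, 0.0]
width: 0.002
clock: 9.67
tool_pos: [0.5312, -0.0691, 0.113]
tool_rot: [0.522, 0.853, 0.0, -0.0]
wrist_force: [0.2, -0.4, -0.0]
width: 0.003
clock: 9.83
tool_pos: [0.5312, -0.0691, 0.1125]
tool_rot: [0.522, 0.853, 0.0, -0.0]
wrist_force: [-0.1, 0.3, -0.3]
width: 0.004
```

```bash
python3 -m inch '[[[0,0,0.05],0],[[0,0,0.05],0]]' ; python3 -m inch '[[[0,0,0.05],0],[[0,0,0.05],0]]';python3 -m inch '[[[0,0,0.05],0],[[0,0,0.05],0]]';python3 -m inch '[[[0,0,0.05],0],[[0,0,0.05],0]]'
```

```text
clock: 10.0
tool_pos: [0.5312, -0.0691, 0.112]
tool_rot: [0.522, 0.853, 0.0, -0.0]
wrist_force: [0.3, -1.0, 0.2]
width: 0.005
clock: 10.17
tool_pos: [0.5312, -0.0691, 0.1116]
tool_rot: [0.522, 0.853, 0.0, -0.0]
wrist_force: [-0.8, 0.0, -0.2]
width: 0.006
clock: 10.33
tool_pos: [0.5312, -0.0691, 0.1111]
tool_rot: [0.522, 0.853, 0.0, -0.0]
wrist_force: [0.1, 1.0, 0.1]
width: 0.004
clock: 10.5
tool_pos: [0.5312, -0.0691, 0.1105]
tool_rot: [0.522, 0.853, 0.0, -0.0]
wrist_force: [-0.1, 0.2, -0.5]
width: 0.003
```

```bash
python3 -m inch '[[[0,0,0.05],0],[[0,0,0.05],0]]' ; python3 -m inch '[[[0,0,0.05],0],[[0,0,0.05],0]]';python3 -m inch '[[[0,0,0.05],0],[[0,0,0.05],0]]';python3 -m inch '[[[0,0,0.05],0],[[0,0,0.05],0]]'; python3 -c "
from h import *
a=cams.snapshot('wrist')[:,:,::-1];cv2.imwrite('pics/w9c.png',cv2.resize(a[170:320,160:400],(800,500),interpolation=cv2.INTER_CUBIC))
a=cams.snapshot('scene')[:,:,::-1];cv2.imwrite('pics/s9c.png',cv2.resize(a[110:180,210:310],(800,560),interpolation=cv2.INTER_CUBIC))"
```

```text
clock: 10.67
tool_pos: [0.5312, -0.0691, 0.1101]
tool_rot: [0.522, 0.853, 0.0, -0.0]
wrist_force: [0.5, -0.6, -0.2]
width: 0.009
clock: 10.83
tool_pos: [0.5312, -0.0692, 0.1095]
tool_rot: [0.522, 0.853, 0.0, -0.0]
wrist_force: [-0.4, 0.1, -0.4]
width: 0.002
clock: 11.0
tool_pos: [0.5313, -0.0691, 0.1091]
tool_rot: [0.522, 0.853, 0.0, -0.0]
wrist_force: [0.1, 0.1, -0.8]
width: 0.007
clock: 11.17
tool_pos: [0.5313, -0.0691, 0.1091]
tool_rot: [0.522, 0.853, 0.0, 0.0]
wrist_force: [-0.9, 0.5, 6.8]
width: 0.005
```

View pics/w9c.png

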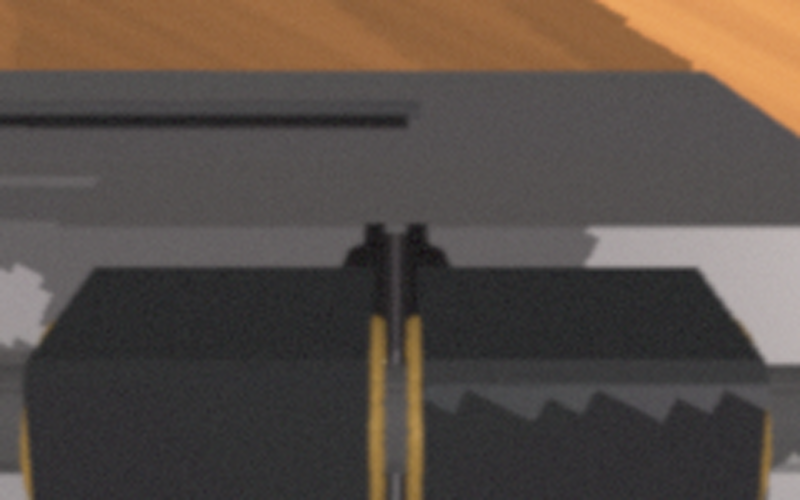

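View pics/s9c.png

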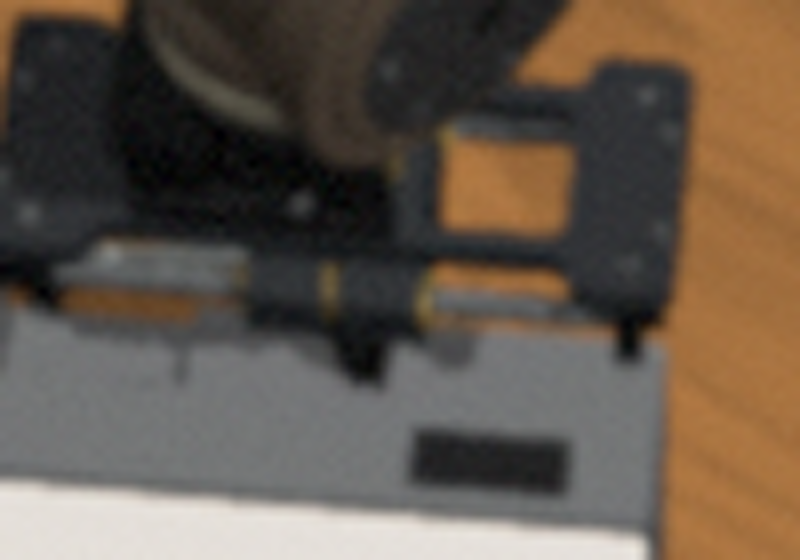

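```bash
python3 -c "
from h import *
s=env.observe();T=R.from_quat(s['tool_rot']).as_matrix()
print('tool-frame F',T.T@s['wrist_force'],'M',T.T@s['torque']);go(-.003,0,.11)"
```

```text
tool-frame F [ 0.5617413  -1.68219634 -5.62884792] M [ 0.26425566  0.24309796 -0.01886826]
shift cm [-5.64  0.09 -0.09] roll deg -0.03 rail xy now mm [ -3.9  56.4 109.1] F [-1.76 -0.26  5.63] t 11.2667 w 0.006218100529714023 q6 -2.2957663679174694
```

```bash
cat > f.py <<'E'
from h import *
s=env.observe();T=R.from_quat(s['tool_rot']).as_matrix()
print('F',(T.T@s['wrist_force']).round(2),'M',(T.T@s['torque']).round(3))
E
for i in 1 2 3; do python3 -m inch '[[[0,0,0],0]]' >/dev/null; python3 f.py; done; python3 -m inch '[[[0,0,0.03],0],[[0,0,0.03],0]]';python3 f.py
```

```text
F [ 1.71 -0.85 -5.45] M [ 0.222  0.239 -0.001]
F [ 0.17 -1.79 -5.28] M [ 0.207  0.333 -0.018]
F [ 0.43 -1.65 -5.3 ] M [ 0.246  0.27  -0.061]
clock: 11.68
tool_pos: [0.5313, -0.0692, 0.109]
tool_rot: [0.522, 0.853, 0.0, 0.0]
wrist_force: [-2.5, -0.2, 8.1]
width: 0.007
F [ 0.99 -2.29 -8.15] M [ 0.44   0.468 -0.015]
```

```bash
python3 -m inch '[[[-0.2,0.1,0],0],[[-0.5,0.2,0],0],[[-0.8,0.2,0],0],[[-1.1,0.2,0],0]]'; python3 f.py; python3 -m inch '[[[-0.3,0,0],0],[[-0.6,0,0],0],[[-0.9,0,0],0],[[-1.2,0,0],0]]'; python3 f.py;python3 -c "from h import *;go(-.003,0,.11)"
```

```text
clock: 12.02
tool_pos: [0.5378, -0.0772, 0.109]
tool_rot: [0.522, 0.853, 0.001, -0.0]
wrist_force: [-3.1, 7.7, 10.8]
width: 0.006
F [  8.26   0.69 -10.75] M [-0.094  1.476  0.   ]
clock: 12.35
tool_pos: [0.5434, -0.0879, 0.109]
tool_rot: [0.522, 0.853, 0.001, -0.0]
wrist_force: [-2.1, 7.0, 9.5]
width: 0.007
F [ 7.23  1.29 -9.45] M [-0.077  1.526  0.01 ]
shift cm [-3.42 -0.13 -0.1 ] roll deg -0.04 rail xy now mm [ -1.7  34.2 109. ] F [-2.14  7.02  9.46] t 12.35 w 0.007074961109036895 q6 -2.3250360132325425
```

```bash
python3 -m inch '[[[-0.3,0,0],0],[[-0.6,0,0],0],[[-0.9,0,0],0],[[-1.2,0,0],0],[[-1.5,0,0],0]]'; python3 -m inch '[[[-0.2,0,0],0],[[-0.4,0,0],0],[[-0.6,0,0],0]]'; python3 -m inch '[[[-0.2,0,0],0],[[-0.4,0,0],0]]';python3 -m inch '[[[-0.2,0,0],0],[[-0.4,0,0],0]]';python3 -c "from h import *;go(-.003,0,.11)"
```

```text
clock: 12.77
tool_pos: [0.5502, -0.1012, 0.109]
tool_rot: [0.522, 0.853, 0.001, -0.0]
wrist_force: [-2.7, 6.2, 9.8]
width: 0.004
clock: 13.02
tool_pos: [0.5529, -0.1065, 0.109]
tool_rot: [0.522, 0.853, 0.001, -0.0]
wrist_force: [-2.3, 6.9, 8.9]
width: 0.006
clock: 13.18
tool_pos: [0.5547, -0.1101, 0.109]
tool_rot: [0.522, 0.853, 0.001, -0.0]
wrist_force: [-2.7, 6.6, 9.6]
width: 0.006
clock: 13.35
tool_pos: [0.5565, -0.1137, 0.109]
tool_rot: [0.522, 0.853, 0.001, -0.0]
wrist_force: [-3.0, 7.0, 9.5]
width: 0.008
shift cm [-0.53 -0.14 -0.1 ] roll deg -0.03 rail xy now mm [ -1.6   5.3 109. ] F [-2.96  7.04  9.54] t 13.35 w 0.007772657936085877 q6 -2.3622963530236514
```

```bash
python3 -m inch '[[[-0.2,0,0],0],[[-0.4,0,0],0]]'; python3 -m inch '[[[-0.2,0,0],0],[[-0.4,0,0],0]]';python3 -m inch '[[[-0.2,0,0],0],[[-0.4,0,0],0]]'; python3 -m inch '[[[-0.2,0,0],0],[[-0.4,0,0],0]]';python3 -c "from h import *;go(-.003,-.023,.11)"
```

```text
clock: 13.52
tool_pos: [0.5584, -0.1173, 0.1089]
tool_rot: [0.522, 0.853, 0.0, -0.0]
wrist_force: [-2.7, 5.5, 6.6]
width: 0.005
clock: 13.68
tool_pos: [0.5604, -0.1217, 0.1084]
tool_rot: [0.522, 0.853, 0.0, 0.0]
wrist_force: [0.8, -0.3, -0.6]
width: 0.003
clock: 13.85
tool_pos: [0.5622, -0.1254, 0.1082]
tool_rot: [0.522, 0.853, -0.0, -0.0]
wrist_force: [-0.8, -1.1, 0.1]
width: 0.005
clock: 14.02
tool_pos: [0.564, -0.1291, 0.1082]
tool_rot: [0.522, 0.853, 0.0, -0.0]
wrist_force: [-0.0, 0.9, -0.5]
width: 0.002
shift cm [-1.12 -0.1  -0.18] roll deg -0.04 rail xy now mm [ -2.  -11.8 108.2] F [-0.01  0.95 -0.47] t 14.0167 w 0.0017665244894594931 q6 -2.381937444523767
```

The force fell to zero and the tip dropped at y≈-2 mm, so it's over the notch, as the pictures said. I'll centre it and come down on the key.

```bash
python3 -m inch '[[[-0.3,0,0],0],[[-0.6,0,0],0],[[-0.9,0,0],0],[[-1.2,-0.1,0],0],[[-1.2,-0.1,0.2],0],[[-1.2,-0.1,0.4],0],[[-1.2,-0.1,0.4],0]]'; python3 -m inch '[[[0,0,0.1],0],[[0,0,0.2],0],[[0,0,0.2],0]]'; python3 -m inch '[[[0,0,0.1],0],[[0,0,0.2],0],[[0,0,0.2],0]]';python3 f.py; python3 -c "from h import *;go(-.003,-.023,.1)"
```

```text
clock: 14.6
tool_pos: [0.5682, -0.1398, 0.1038]
tool_rot: [0.522, 0.853, -0.0, -0.0]
wrist_force: [-0.8, 0.0, 0.6]
width: 0.003
clock: 14.85
tool_pos: [0.5684, -0.1398, 0.1021]
tool_rot: [0.522, 0.853, 0.0, -0.0]
wrist_force: [-0.9, 0.2, 0.7]
width: 0.011
clock: 15.1
tool_pos: [0.5686, -0.1399, 0.1005]
tool_rot: [0.522, 0.853, 0.0, 0.0]
wrist_force: [-1.9, 0.9, 3.8]
width: 0.005
F [ 1.65 -1.27 -3.76] M [0.088 0.219 0.013]
shift cm [ 0.06 -0.02  0.05] roll deg -0.03 rail xy now mm [ -2.8 -23.6 100.5] F [-1.88  0.89  3.76] t 15.1 w 0.004994530575644893 q6 -2.3971677927870148
```

Key contact came at about .101, as predicted, with 3.8 N from its spring. Now I'll press it.

```bash
python3 -m inch '[[[0,0,0.15],0],[[0,0,0.3],0],[[0,0,0.4],0],[[0,0,0.4],0]]'; python3 -m inch '[[[0,0,0.1],0],[[0,0,0.2],0],[[0,0,0.2],0]]'; python3 -m inch '[[[0,0,0.1],0],[[0,0,0.15],0],[[0,0,0.15],0]]'; python3 -c "
from h import *
a=cams.snapshot('scene')[:,:,::-1];cv2.imwrite('pics/s10.png',a)"
```

```text
clock: 15.43
tool_pos: [0.5687, -0.14, 0.0969]
tool_rot: [0.522, 0.853, 0.0, 0.0]
wrist_force: [-2.4, 1.3, 8.1]
width: 0.006
clock: 15.68
tool_pos: [0.5686, -0.14, 0.0949]
tool_rot: [0.522, 0.853, 0.0, 0.0]
wrist_force: [-1.4, 0.4, 6.6]
width: 0.007
clock: 15.93
tool_pos: [0.5687, -0.14, 0.0935]
tool_rot: [0.522, 0.853, 0.0, 0.0]
wrist_force: [-2.0, -0.2, 7.0]
width: 0.004
```

View pics/s10.png

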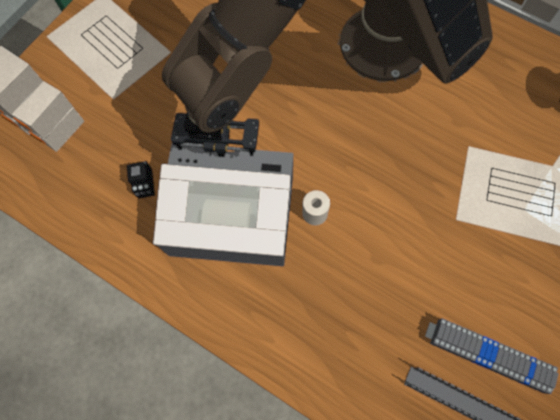

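```bash
python3 -m inch '[[[0,0,0],0],[[0,0,0],0],[[0,0,0],0]]'; python3 -c "
from h import *
a=cams.snapshot('scene')[:,:,::-1];cv2.imwrite('pics/s11.png',a)"
```

```text
clock: 16.23
tool_pos: [0.5687, -0.14, 0.0935]
tool_rot: [0.522, 0.853, 0.0, 0.0]
wrist_force: [-2.5, -1.0, 8.2]
width: 0.006
```

View pics/s11.png

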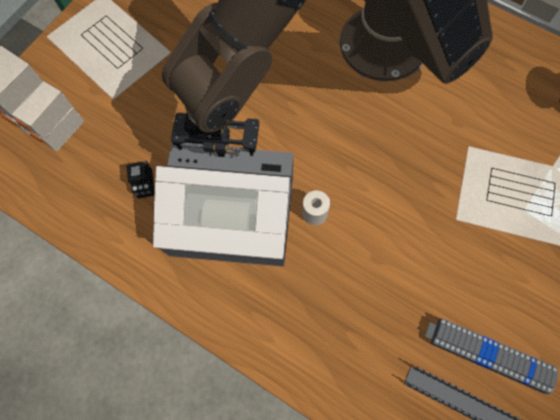

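The cover has let go and is rising. I'll lift straight up out of the notch, then back away toward the front.

```bash
python3 -m inch '[[[0,0,-0.4],0],[[0,0,-1],0],[[0,0,-1.7],0],[[0,-0.3,-2.5],0],[[0,-1.2,-3.5],0],[[0,-2.2,-4.5],0],[[0,-3.2,-5.5],0],[[0,-3.2,-5.5],0]]'; python3 -m inch '[[[1,-1,-1],0],[[3,-1,-2],0],[[6,-1,-3],0],[[9,-1,-4],0],[[12,-1,-5],0],[[15,-1,-6],0],[[17,-1,-6],0],[[18,-1,-6],0]]'; python3 -m inch '[[[3,0,0],0],[[6,0,0],0],[[9,0,0],0],[[12,0,0],0],[[15,0,0],0],[[17,0,0],0],[[18,0,0],0],[[18,0,0],0]]'; python3 -c "
from h import *
for n in ('scene','top'): cv2.imwrite(f'pics/{n}12.png',cams.snapshot(n)[:,:,::-1])"
```

```text
clock: 16.95
tool_pos: [0.539, -0.1556, 0.1503]
tool_rot: [0.523, 0.853, 0.0, 0.001]
wrist_force: [0.3, 1.4, 0.4]
width: 0.006
clock: 17.62
tool_pos: [0.4481, 0.0028, 0.2085]
tool_rot: [0.522, 0.853, 0.0, 0.0]
wrist_force: [0.5, 0.4, 0.6]
width: 0.004
clock: 18.28
tool_pos: [0.367, 0.1623, 0.2077]
tool_rot: [0.521, 0.853, -0.0, -0.0]
wrist_force: [0.2, 0.6, -0.4]
width: 0.006
```

View pics/scene12.png

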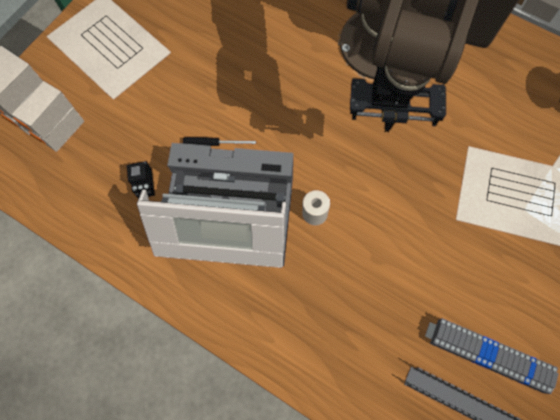

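View pics/top12.png

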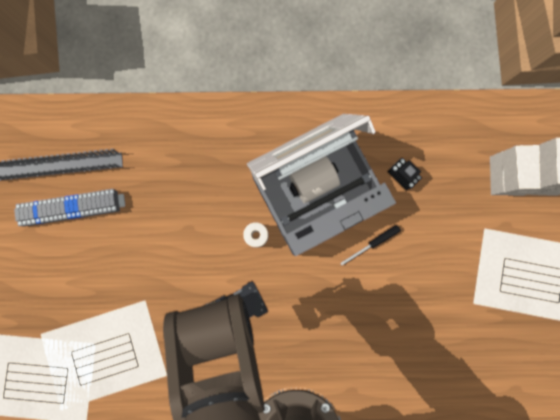

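Cover nearly up, hand clear, nothing else shifted. I'll wait for it to reach the stop and check once more.

```bash
for i in 1 2; do python3 -m inch '[[[0,0,0],0],[[0,0,0],0],[[0,0,0],0],[[0,0,0],0],[[0,0,0],0],[[0,0,0],0],[[0,0,0],0],[[0,0,0],0]]'|head -1;done; python3 -c "
from h import *
a=cams.snapshot('scene')[:,:,::-1];b=cams.snapshot('top')[:,:,::-1]
o=cv2.imread('pics/top0.png');cv2.imwrite('pics/end.png',np.hstack([cv2.resize(a[110:290,100:340],(400,300)),cv2.resize(b[100:280,230:470],(400,300))]))
for n,(x0,y0,x1,y1) in dict(roll=(240,215,272,250),sd=(338,224,404,268),cont=(386,155,430,192)).items(): print(n,np.abs(o[y0:y1,x0:x1].astype(int)-b[y0:y1,x0:x1]).mean())
print(env.observe()['wrist_force'])"
```

```text
clock: 19.05
clock: 19.72
roll 15.725892857142858
sd 12.585055096418733
cont 13.82022932022932
[ 0.80673688 -0.0633213  -0.01553839]
```

View pics/end.png

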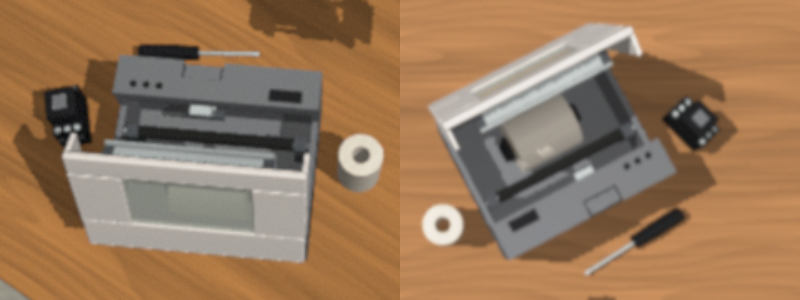

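```bash
python3 -c "
from h import *
b=cv2.cvtColor(np.ascontiguousarray(cams.snapshot('top')),cv2.COLOR_RGB2GRAY);o=cv2.imread('pics/top0.png',0)
for n,(x0,y0,x1,y1) in dict(roll=(240,215,272,250),sd=(338,224,404,268),cont=(386,155,430,192)).items():
    r=cv2.matchTemplate(b[y0-8:y1+8,x0-8:x1+8],o[y0:y1,x0:x1],cv2.TM_CCOEFF_NORMED);m=cv2.minMaxLoc(r);print(n,m[1],np.array(m[3])-8)
env.close_job()"
```

```text
roll 0.9990009069442749 [0 0]
sd 0.9998184442520142 [0 0]
cont 0.8634470701217651 [0 0]
the job is handed in; nothing more can be done
```

The label printer is open: the key is released, the cover is standing up, and the job was handed in at about 20 s of the 58 s allowed.

- **Finding the notch:** I ran the closed fingertips along the front rail, starting about 56 mm left of its middle, pressing with about 9 N. At about y = −2 mm the force dropped to zero and the tip sank. That agreed with the notch seen in the pictures, whose middle is about y = −23 mm.
- **Pressing the key:** I moved to the middle of the notch and pressed about 7.5 mm, with at most about 8 N upward force. The cover let go and rose by itself, and I lifted out and backed away.

**Last checks:**
- The pictures show the cover standing open and the hand well clear. I judged the cover's angle by eye and did not measure it.
- The wrist force is at noise level.
- The roll, screwdriver and contactor show zero pixels of shift in the top view. The contactor's match score was lower (0.86), probably because the cover's shadow now falls near it.

**One disagreement:** the fingertips touched the 140 mm high rail when the reported tool position was at 109 mm. With the fingers shut, their real ends therefore seem to be about 31 mm short of the stated tool point. I relied on force and pictures for heights instead. The moment readings were too noisy to confirm on their own that the fingertips were what touched the rail, but the key was met 8 mm lower, as it should be.

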